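Load a ring onto the indexed rotary stage with a paddle

ROBOT

A 6-joint arm with a two-finger parallel gripper is mounted at the origin on the work surface. World frame = base frame: x ahead of the robot, y to its left, z up, the work surface at z = 0. Lengths are in m, angles in rad, forces in N, time in s.
With the tool pointing down it reaches from about 0.35 to 0.775 m from the base axis. Payload 7.3 kg.
Tool frame: the origin (TCP) lies at the very end of the fingers, on their centre line; the grasp point (between the pads) lies grip_point_offset behind it (grip_point_offset is the distance from the TCP to the grasp point, in m); z points along the fingers, y is the direction in which the jaws open and shut (so a half turn about z gives the same grasp; the last joint's range is limited). The gripper opens to 92 mm and grips with 3 to 60 N. Pads are 19 mm wide; open, the fingers measure 130 mm over their backs; the gripper's body (75 mm by 190 mm) begins 47 mm behind the grasp point.
Start: joints at [0.982, 0.342, 1.524, -0, 1.275, -0.146], TCP at [0.225, 0.474, 0.227] pointing down, gripper open.
Joint ranges: [-2.53, 2.53], [-0.77, 2.02], [0.04, 2.7], [-1, 4.14], [0.28, 2.66], [-3.11, 3.11]. Speed limits (rad/s): [2.57, 2.57, 3.14, 3.14, 3.14, 3.14].

INTERFACE

Orientations are given as [roll, pitch, yaw] about the fixed x, y, z axes, in that order (R = Rz(yaw) Ry(pitch) Rx(roll)).
In Python, from cell import * gives the robot as it stands.
- The arm moves only by the shell command python3 -m inch 'ROWS' [OPENING] [FORCE]. ROWS is JSON, a list that holds one entry, the list of rows, each a list of 4 numbers: the shift along the tool's x, y, z in mm, then the turn about the tool's z in rad. In form: [[[x, y, z, roll], ...]]. A call has 1 to 10 rows; each row shifts and turns the commanded pose from where the row before left it, along the tool's axes as they then stand; what a row does not reach is not made up. A row lasts 1/8 s, in which the tool goes at most 62.5 mm and 10.7 degrees, less where a joint would pass 70% of its speed; a pose out of reach is approached as far as the arm can. A call with a gripper value outside its range is refused whole. OPENING is the closure, from -1 (fully open) to 1 (shut), set as the call begins (- or left out, the last holds). The fingers move at their own pace and stop on an object; FORCE is the grip in N (left out, the last holds). Time passes only in rows, so rows that do not move let the fingers close. It gives the time, the measured TCP pose, the force and the opening at its end, in the units of the state.
- observe(): the state, without advancing time (a new reading comes with each control period).
- read_camera(name): name is "scene" or "side" or "wrist"; returns a dict with "img" (420x560x3 uint8, blue, green, red), "fx", "fy", "cx", "cy" (pixels), "eye" and "rotation" of the camera in the world; the wrist camera has in their place "T_tool_cam" (4x4, takes a point from camera to tool coordinates, whose origin is the TCP and whose axes are the flange's). Camera axes: x right, y down, z forward; pixel columns grow to the right and rows downward; lengths in m; the calibration is good to about 2 mm. A picture is of the moment at which its call begins: read the wrist's pose just before it. There is no depth.
- hand_in(): hands the job in, once; it reports no verdict.
Trained networks look in the newest picture that a camera, given by its name, has taken for a name from the list of things; names that differ only in an ending like _2 or _b are one class to them, and where a whole thing is asked for, a point or a joint stands for the part that bears it (a point fixed in the world has none). Each returns a list of dicts, best first, with "conf" (0 to 1); they miss things now and then, are a little off and sometimes report something else, mostly with a low value. They report only what shows in the picture. A call takes as long as a camera call. They do not tell look-alikes from the thing itself.
- boxes_of(camera, label): "at" ([row, column] in pixels, amid what is visible of it).
- place_of(camera, label): "at" ([row, column] in pixels: a listed point, or the origin of a listed thing).
The state is a dict: "time": time; "qpos": joint angles; "qvel": joint speeds; "joint_efforts": joint torques, N m; "tool_pos": TCP position; "tool_rot": TCP orientation; "contact_force": force on the tool from outside, world axes, zero at the start; "torque": the same for the moment, N m; "opening": finger opening in m.
Only numpy, scipy, OpenCV 4.12 (cv2) and the standard library are available. Lean on these libraries where they do the work, as an engineer would, in place of code of your own. Each camera call takes 0.05 s, during which the arm holds its last target. There are 200 camera calls.

TASK

Click the rotary stage round until its white mark stands at the red pointer. Then take the loading paddle by its blue handle, carry the gold-coloured ring on it, level and without fingering the ring, and lower it gently into the stage's channel so that the ring stays centred on the two rails. Draw the paddle out, put it back on its grey rest as it lay and let go; leave the other things alone.

Things in the scene. Friction and masses are not known exactly. Their poses are not given: they have to be found in the camera images.
- stage: Fixed rotary stage. Black round base 200 mm across, 30 mm high; origin at the middle of its underside, z up. Red pointer on its -x side (x -99 to -127 mm, top 48 mm up). An adjusting knob sticks out at +y (to 147 mm, 33 mm high). Turntable on it 190 mm across, its top 50 mm above the work surface, with a white mark at its rim, on the -x side of nest.
- turntable (a joint): Turntable angle, rad, 0 with the white mark at the red pointer, growing anticlockwise from above. Clicks into a detent every 0.524 rad (30 degrees); starts two, three or four clicks anticlockwise of the pointer: turn it clockwise. Range -0.7 to 2.6. A spring pulls it to the nearest detent; within 0.2 rad it goes home by itself. About 5 N at the post turns it past a click.
- nest (a point): Centre of the rails' top faces, on the turntable axis, 100 mm above the work surface; turns with the table. Two aluminium rails, each 76 mm long (along x), 15 mm thick, 50 mm high, leave a 46 mm wide channel (y -23 to 23 mm), open at both ends and above, floor 50 mm below. Outer footprint 76 x 76 mm, as wide as the ring. At joint 0 its axes are parallel to stage's.
- post (a point): Centre of the top of the yellow push post: upright, 16 mm diameter, 40 mm tall (50 to 90 mm above the work surface), 80 mm from the turntable axis, on the turntable's -y side (y as of nest). Push it sideways to turn the table.
- rest: Fixed grey rest for the paddle: two flat-topped cross walls 50 mm high, 14 mm thick, 60 mm wide (y), at x = -160 and -53 mm, on a base 8 mm thick (x -172 to -37 mm). Origin on the work surface below where the ring's place on the blade lies, so the paddle's origin lies at about x = -115 mm, z = 50 mm, with the same axes. z up.
- paddle: Loose loading paddle, 200 mm long, 0.25 kg. Blue handle 95 mm long (x -55 to 40 mm), 22 mm wide (y), 24 mm high; flat aluminium blade in front (x 38 to 145 mm), 30 mm wide, 4 mm thick, flush with the handle's underside. Origin on the underside at the grip place, x towards the blade tip, z up. At the start it lies on the rest, with the ring on its blade.
- blade_spot (a point): Point on the top of the paddle's blade where the ring rests: x = 115 mm, y = 0, z = 4 mm on the paddle, to within several mm.
- ring: Loose flat ring of gold-coloured anodised aluminium, 76 mm outer and 32 mm hole diameter, 10 mm thick, 70 to 120 g. Origin at the centre of its underside, z its axis. It overhangs the blade on both sides.
- cleaner: Bystander: white bottle with red cap, 48 mm diameter, 110 mm tall; origin at underside.
- standard: Bystander: steel setting standard, a cylinder on a foot 64 mm across, 70 mm tall; origin at underside.
- micrometer: Bystander: green-framed micrometer lying flat, about 150 mm by 60 mm, 18 mm high; origin at underside.
Mind the look-alikes: they are no part of the job. There is more than one size of the paddle; the job needs the largest.

How it is judged:
By the outcome, as a careful person would: the job done as asked, in the order asked, and still so for the second after the job is handed in, with the robot touching nothing.
It also fails if it takes over 72 s, if anything falls off the work surface, if the arm or the gripper's body presses on something with over 40 N, if the wrist force passes 120 N, or if a joint passes its speed limit or range.

## Working session

There is one attempt and no reset: what is moved stays moved. The work goes in short steps, Python scripts to look and compute and a shell command to move; the robot and the scene stay as the last step left them, time stands still between calls to the robot, and variables do not carry over. Pictures are saved under pics/ and viewed, about 8 in all and at most 12, crops included, and the job is handed in when it is done.

```bash
mkdir -p pics; ls
cat > h.py <<'E'
from cell import *
import numpy as np, cv2
from scipy.spatial.transform import Rotation as R
def cam(n):
    s=observe(); c=read_camera(n)
    if n=="wrist":
        T=np.eye(4); T[:3,:3]=R.from_euler('xyz',s["tool_rot"]).as_matrix(); T[:3,3]=s["tool_pos"]
        W=T@np.array(c["T_tool_cam"]); c["eye"]=W[:3,3]; c["rotation"]=W[:3,:3]
    c["eye"]=np.array(c["eye"]); c["rotation"]=np.array(c["rotation"]); return c
def back(c,at,z):
    r,k=at; d=c["rotation"]@np.array([(k-c["cx"])/c["fx"],(r-c["cy"])/c["fy"],1])
    return c["eye"]+d*(z-c["eye"][2])/d[2]
def proj(c,p):
    q=c["rotation"].T@(np.array(p)-c["eye"]); return np.array([q[1]/q[2]*c["fy"]+c["cy"],q[0]/q[2]*c["fx"]+c["cx"]])
E
python3 - <<'E'
from h import *
s=observe(); print({k:np.round(v,3).tolist() for k,v in s.items()})
Z=dict(stage=0,nest=.1,post=.09,rest=0,paddle=.05,blade_spot=.054,ring=.054,cleaner=0,standard=0,micrometer=0)
ims=[]
for n in ("scene","side","wrist"):
    c=cam(n); cv2.imwrite(f"pics/{n}0.png",c["img"]); print(n,np.round(c["eye"],3))
    for l,z in Z.items():
        print(l,[(np.round(d["at"]).tolist(),round(d["conf"],2),np.round(back(c,d["at"],z)[:2],3).tolist()) for d in place_of(n,l)[:4]])
E
```

```text
pics
{'time': 0.0, 'qpos': [0.982, 0.343, 1.525, -0.0, 1.275, -0.146], 'qvel': [-0.002, 0.0, 0.0, 0.002, -0.0, 0.001], 'joint_efforts': [-0.001, -43.124, -24.423, 0.072, 0.056, -0.0], 'tool_pos': [0.225, 0.474, 0.226], 'tool_rot': [-3.14, -0.0, 2.699], 'contact_force': [-0.134, 0.194, -0.469], 'torque': [0.025, -0.04, -0.041], 'opening': 0.092}
scene [1.171 0.915 1.13 ]Traceback (most recent call last):
  File "<stdin>", line 8, in <module>
  File "h.py", line 12, in back
    return c["eye"]+d*(z-c["eye"][2])/d[2]
                                      ~^^^
IndexError: invalid index to scalar variable.
```

View pics/scene0.png

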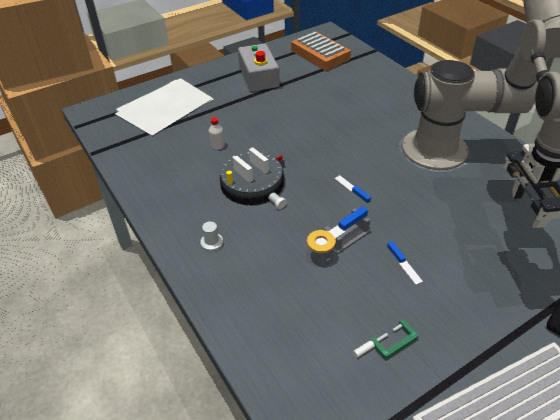

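The scene view shows the stage at about (175,252), red pointer at (158,280), yellow post at (178,229), knob at (200,278), the ring on the paddle at (241,321) with its blue handle at (218,352), and two decoy paddles.

```bash
python3 - <<'E'
from h import *
c=read_camera("scene"); print(c["rotation"], c["fx"])
E
sed -i 's|c\["rotation"\]=np.array(c\["rotation"\]); return c|r=np.array(c["rotation"]); c["rotation"]=r if r.ndim==2 else R.from_euler("xyz",r).as_matrix(); return c|' h.py
python3 - <<'E'
from h import *
Z=dict(stage=0,nest=.1,post=.09,rest=0,paddle=.05,blade_spot=.054,ring=.054,cleaner=0,standard=0,micrometer=0)
for n in ("scene","side","wrist"):
    c=cam(n); cv2.imwrite(f"pics/{n}1.png",c["img"]); print(n,np.round(c["eye"],3))
    for l,z in Z.items():
        print(l,[(np.round(d["at"]).tolist(),round(d["conf"],2),np.round(back(c,d["at"],z)[:2],3).tolist()) for d in place_of(n,l)[:4]])
E
```

```text
[-2.33765604  0.0196659   2.57107711] 535.9853989614418
scene [1.171 0.915 1.13 ]
stage [([185.0, 251.0], 0.65, [0.6, -0.187])]
nest [([158.0, 247.0], 0.81, [0.598, -0.2])]
post [([174.0, 231.0], 0.74, [0.669, -0.171])]
rest []
paddle [([251.0, 396.0], 0.96, [0.438, 0.297]), ([220.0, 354.0], 0.87, [0.461, 0.147]), ([196.0, 360.0], 0.66, [0.386, 0.08])]
blade_spot [([180.0, 341.0], 0.78, [0.391, -0.002]), ([240.0, 319.0], 0.77, [0.586, 0.155]), ([274.0, 414.0], 0.57, [0.454, 0.382])]
ring [([244.0, 319.0], 0.9, [0.595, 0.168])]
cleaner [([144.0, 219.0], 0.79, [0.584, -0.424])]
standard [([244.0, 214.0], 0.82, [0.81, -0.034]), ([336.0, 389.0], 0.3, [0.595, 0.458])]
micrometer [([333.0, 391.0], 0.68, [0.586, 0.456]), ([244.0, 321.0], 0.15, [0.56, 0.133])]
side [ 0.132 -0.637  1.012]
stage [([282.0, 326.0], 0.82, [0.584, -0.198])]
nest [([258.0, 330.0], 0.79, [0.591, -0.195]), ([141.0, 207.0], 0.71, [0.554, 0.344])]
post [([243.0, 352.0], 0.7, [0.67, -0.185])]
rest [([195.0, 256.0], 0.76, [0.601, 0.155])]
paddle [([206.0, 217.0], 0.86, [0.468, 0.144]), ([199.0, 180.0], 0.76, [0.396, 0.227]), ([204.0, 354.0], 0.65, [0.784, -0.067]), ([264.0, 198.0], 0.62, [0.333, 0.003])]
blade_spot [([181.0, 171.0], 0.82, [0.404, 0.301]), ([285.0, 217.0], 0.66, [0.34, -0.077]), ([186.0, 250.0], 0.56, [0.583, 0.154])]
ring [([184.0, 247.0], 0.92, [0.577, 0.164]), ([141.0, 204.0], 0.19, [0.568, 0.4])]
cleaner [([350.0, 391.0], 0.9, [0.594, -0.426])]
standard [([202.0, 352.0], 0.65, [0.818, -0.028])]
micrometer [([141.0, 207.0], 0.66, [0.6, 0.453])]
wrist [0.151 0.51  0.384]
stage []
nest []
post []
rest []
paddle []
blade_spot [([361.0, 263.0], 0.63, [0.39, 0.384])]
ring []
cleaner []
standard []
micrometer []
```

View pics/side1.png

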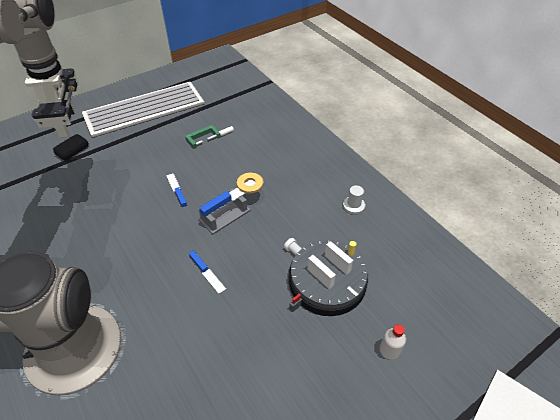

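Side view: pointer at about (299,296), white mark at (292,352), post top at (243,352), knob at (245,291), the paddle with the ring at (183,250). The cleaner and the standard are clear of the stage.

Run:
```python
from h import *
N=[]
for n,pt,kn,mk,po in (("scene",[157,280],[200,278],None,[174,229]),("side",[298,296],[245,291],[292,352],[243,352])):
    c=cam(n)
    for l,a,z in (("pointer",pt,.045),("knob",kn,.02),("mark",mk,.05),("post",po,.09)):
        if a: 
            p=back(c,a,z)[:2]; d=p-np.array([.595,-.196]); print(n,l,np.round(p,3),round(np.hypot(*d),3),round(np.degrees(np.arctan2(d[1],d[0])),1))
    im=c["img"]; (r,k)=(175,252) if n=="scene" else (275,325)
    cv2.imwrite(f"pics/{n}_st.png",cv2.resize(im[r-65:r+65,k-65:k+65],(520,520),interpolation=cv2.INTER_CUBIC))
a=cv2.imread("pics/scene_st.png");b=cv2.imread("pics/side_st.png")
cv2.imwrite("pics/st.png",cv2.resize(np.hstack([a,b]),(800,400)))
```

```text
scene pointer [ 0.479 -0.204] 0.117 -175.8
scene knob [ 0.576 -0.065] 0.133 98.3
scene post [ 0.674 -0.176] 0.081 14.1
side pointer [ 0.479 -0.21 ] 0.117 -172.9
side knob [ 0.571 -0.063] 0.135 100.3
side mark [ 0.597 -0.276] 0.08 -88.8
side post [ 0.668 -0.185] 0.074 8.5
```

View pics/st.png

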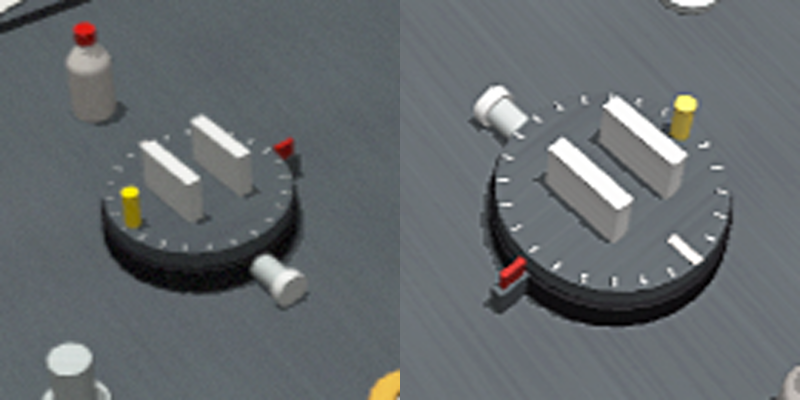

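```bash
cat >> h.py <<'E'
def go(x,y,z,yaw=None):
    s=observe(); M=R.from_euler('xyz',s["tool_rot"]).as_matrix(); d=M.T@(np.array([x,y,z])-s["tool_pos"])*1000
    print("tool mm",np.round(d,1),"turn",None if yaw is None else round(-((yaw-s["tool_rot"][2]+np.pi)%(2*np.pi)-np.pi),3))
def st():
    s=observe(); print({k:np.round(s[k],4).tolist() for k in ("time","tool_pos","tool_rot","contact_force","opening")})
E
python3 -c "
import cell;print(getattr(cell,'grip_point_offset',None),[k for k in dir(cell) if k[0]!='_'])
from h import *;c=read_camera('wrist');print(np.round(c['T_tool_cam'],3),c['fx'])"
python3 -m inch '[[[-44,-25,0,0],[-44,-25,0,0],[-44,-25,0,0],[-44,-25,0,0],[-44,-25,0,0],[-44,-25,0,0],[-44,-25,0,0],[-44,-25,0,0]]]'
python3 -m inch '[[[-44,-25,0,0],[-44,-25,0,0],[-44,-25,0,0],[-44,-25,0,0],[-44,-25,0,0],[-44,-25,0,0],[-44,-25,0,0],[-44,-25,0,0]]]'
python3 -m inch '[[[0,0,0,-0.15],[0,0,0,-0.15],[0,0,0,-0.15],[0,0,0,-0.115],[0,0,0,0],[0,0,0,0]]]'
python3 - <<'E'
from h import *
c=cam("wrist"); cv2.imwrite("pics/w2.png",c["img"])
for l,z in dict(stage=0,nest=.1,post=.09,ring=.054).items():
    print(l,[(np.round(d["at"]).tolist(),round(d["conf"],2),np.round(back(c,d["at"],z)[:2],3).tolist()) for d in place_of("wrist",l)[:3]])
E
```

```text
0.0188 ['IKError', 'boxes_of', 'grip_point_offset', 'hand_in', 'observe', 'place_of', 'read_camera']
[[ 0.001 -0.954 -0.299  0.082]
 [ 1.     0.001  0.     0.001]
 [ 0.    -0.299  0.954 -0.158]
 [ 0.     0.     0.     1.   ]] 372.5376383313616
time: 2.95
tool_pos: [0.4581, 0.1414, 0.2269]
tool_rot: [3.141, 0.0, 2.699]
contact_force: [0.5, 0.1, 1.0]
opening: 0.0919
time: 3.95
tool_pos: [0.6904, -0.1901, 0.2266]
tool_rot: [3.141, 0.0, 2.699]
contact_force: [1.7, -0.1, -0.1]
opening: 0.0919
time: 4.7
tool_pos: [0.6896, -0.1887, 0.2266]
tool_rot: [3.141, -0.0, -3.022]
contact_force: [-0.9, 0.0, -0.3]
opening: 0.0917
stage [([74.0, 282.0], 0.59, [0.589, -0.192])]
nest [([75.0, 280.0], 0.74, [0.595, -0.194])]
post [([177.0, 280.0], 0.65, [0.671, -0.185]), ([74.0, 279.0], 0.65, [0.593, -0.195])]
ring []
```

View pics/w2.png

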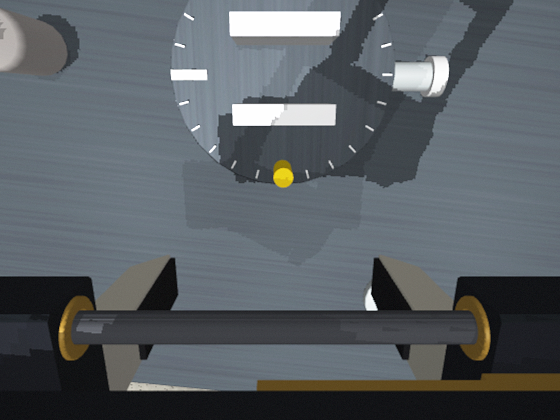

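The wrist view shows the rails square to the image (so stage yaw is about 7° with the mark 3 clicks off), post at (177,283), mark at (75,189), knob at (75,440). I'll lower over the post, grip it lightly and swing it 90° clockwise.

```bash
python3 -m inch '[[[15.6,5.7,0,0],[0,0,40,0],[0,0,40,0],[0,0,40,0],[0,0,25,0],[0,0,15,0],[0,0,4.6,0],[0,0,0,0]]]'
python3 -m inch '[[[0,0,0,0],[0,0,0,0],[0,0,0,0],[0,0,0,0],[0,0,0,0],[0,0,0,0]]]' 1 15
```

```text
time: 5.95
tool_pos: [0.6739, -0.1851, 0.0629]
tool_rot: [-3.141, 0.001, -3.019]
contact_force: [0.1, -0.1, 0.2]
opening: 0.0919
time: 6.7
tool_pos: [0.6735, -0.1849, 0.0621]
tool_rot: [3.142, -0.0, -3.019]
contact_force: [-0.2, 0.5, -0.1]
opening: 0.0362
```

```bash
python3 -m inch '[[[0,0,0,0],[0,0,0,0],[0,0,0,0],[0,0,0,0],[0,0,0,0]]]'
python3 -m inch '[[[0.4,-8,0,0.1],[0.4,-8,0,0.1],[0.4,-8,0,0.1],[0.4,-8,0,0.1]]]'
```

```text
time: 7.32
tool_pos: [0.6734, -0.184, 0.0621]
tool_rot: [3.14, -0.0, -3.019]
contact_force: [-0.2, 5.5, 1.1]
opening: 0.0156
time: 7.82
tool_pos: [0.6704, -0.2175, 0.0621]
tool_rot: [-3.14, -0.001, 2.86]
contact_force: [-3.8, 0.2, 1.5]
opening: 0.0151
```

```bash
python3 -m inch '[[[0.4,-8,0,0.1],[0.4,-8,0,0.1],[0.4,-8,0,0.1],[0.4,-8,0,0.1],[0.4,-8,0,0.1],[0.4,-8,0,0.1]]]'
python3 -m inch '[[[0.4,-8,0,0.1],[0.4,-8,0,0.1],[0.4,-8,0,0.1],[0.4,-8,0,0.1],[0.4,-8,0,0.1],[0.2,-4,0,0.05],[0,0,0,0],[0,0,0,0]]]'
```

```text
time: 8.57
tool_pos: [0.6437, -0.2571, 0.062]
tool_rot: [-3.139, -0.001, 2.261]
contact_force: [-5.2, 0.2, 2.8]
opening: 0.0156
time: 9.57
tool_pos: [0.6039, -0.2749, 0.0621]
tool_rot: [-3.139, 0.0, 1.714]
contact_force: [-5.3, -1.0, 2.3]
opening: 0.0156
```

```bash
python3 -m inch '[[[0,0,0,0],[0,0,0,0],[0,0,0,0],[0,0,0,0],[0,0,0,0]]]' -1
python3 -m inch '[[[0,0,-25,0],[0,0,-45,0],[0,0,-45,0],[0,0,-35,0],[0,0,-15,0],[0,0,0,0]]]'
python3 - <<'E'
from h import *
st()
c=cam("wrist"); cv2.imwrite("pics/w3.png",c["img"])
for l,z in dict(stage=0,nest=.1,post=.09).items():
    print(l,[(np.round(d["at"]).tolist(),round(d["conf"],2),np.round(back(c,d["at"],z)[:2],4).tolist()) for d in place_of("wrist",l)[:3]])
E
```

```text
time: 10.2
tool_pos: [0.6055, -0.2738, 0.0621]
tool_rot: [3.141, 0.0, 1.714]
contact_force: [-0.0, 0.6, -0.9]
opening: 0.0613
time: 10.95
tool_pos: [0.6056, -0.274, 0.2274]
tool_rot: [3.141, 0.001, 1.714]
contact_force: [-0.8, 0.1, -1.2]
opening: 0.0918
{'time': 10.95, 'tool_pos': [0.6056, -0.274, 0.2274], 'tool_rot': [3.1406, 0.0007, 1.7139], 'contact_force': [-0.7849, 0.0972, -1.1673], 'opening': 0.0918}
stage [([92.0, 272.0], 0.55, [0.5919, -0.1897])]
nest [([95.0, 271.0], 0.69, [0.5919, -0.1929])]
post [([198.0, 268.0], 0.85, [0.6009, -0.2726])]
```

View pics/w3.png

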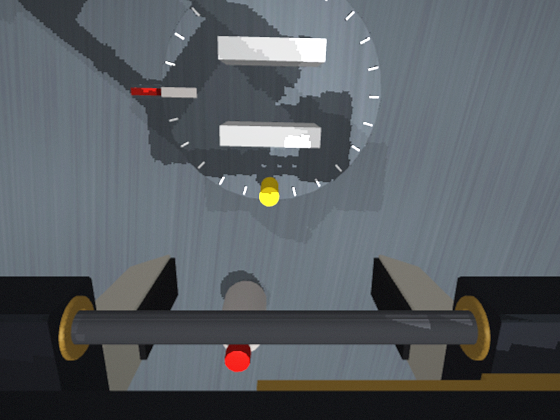

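The mark stands at the pointer (mark (92,180), pointer (91,145)), so the stage is done. Next, the paddle.

```bash
python3 -m inch '[[[48.7,-10.5,0,0],[48.7,-10.5,0,0],[48.7,-10.5,0,0],[48.7,-10.5,0,0],[48.7,-10.5,0,0],[48.7,-10.5,0,0],[48.7,-10.5,0,0],[48.7,-10.5,0,0],[48.7,-10.5,0,0]]]'
python3 -m inch '[[[0,0,0,0.161],[0,0,0,0.161],[0,0,0,0.161],[0,0,0,0.161],[0,0,0,0.161],[0,0,0,0.161],[0,0,0,0.161],[0,0,0,0.161],[0,0,0,0.161],[0,0,0,0.161]]]'
python3 -m inch '[[[0,0,0,0],[0,0,0,0]]]'
python3 - <<'E'
from h import *
st()
c=cam("wrist"); cv2.imwrite("pics/w4.png",c["img"])
for l,z in dict(paddle=.05,blade_spot=.054,ring=.054,rest=0).items():
    print(l,[(np.round(d["at"]).tolist(),round(d["conf"],2),np.round(back(c,d["at"],z)[:2],4).tolist()) for d in place_of("wrist",l)[:3]])
E
```

```text
time: 12.28
tool_pos: [0.4482, 0.1478, 0.2262]
tool_rot: [-3.14, -0.0, 1.714]
contact_force: [0.5, -0.0, 0.0]
opening: 0.0918
time: 13.52
tool_pos: [0.4489, 0.1464, 0.2261]
tool_rot: [3.142, 0.002, 0.098]
contact_force: [0.2, 1.1, 0.8]
opening: 0.0918
time: 13.78
tool_pos: [0.4491, 0.1464, 0.2266]
tool_rot: [-3.142, 0.001, 0.107]
contact_force: [-0.3, 0.3, -0.1]
opening: 0.0917
{'time': 13.775, 'tool_pos': [0.4491, 0.1464, 0.2266], 'tool_rot': [-3.1416, 0.0009, 0.1068], 'contact_force': [-0.3018, 0.2904, -0.0581], 'opening': 0.0917}
paddle [([198.0, 148.0], 0.97, [0.4263, 0.2625]), ([273.0, 359.0], 0.56, [0.3716, 0.0542]), ([162.0, 272.0], 0.55, [0.4724, 0.1517])]
blade_spot [([21.0, 270.0], 0.65, [0.5856, 0.1654]), ([275.0, 436.0], 0.59, [0.3791, -0.0205]), ([177.0, 67.0], 0.58, [0.4391, 0.3343])]
ring []
rest []
```

View pics/w4.png

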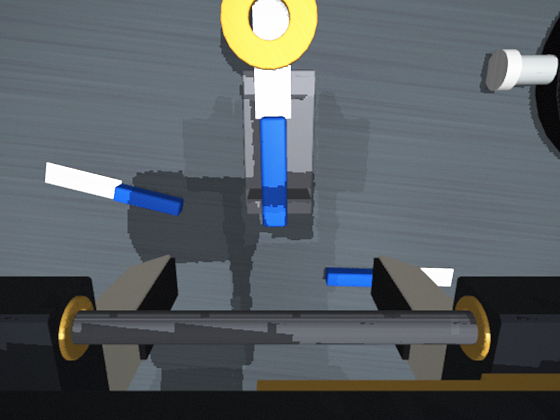

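Handle top face spans (118,260–286) to (209,264–287), ring centre at about (17,269); both decoys lie off to the sides.

Run:
```python
from h import *
c=cam("wrist")
im=c["img"].astype(int); hsv=cv2.cvtColor(c["img"],cv2.COLOR_BGR2HSV)
b=(hsv[...,0]>105)&(hsv[...,0]<130)&(hsv[...,1]>150)
for r in (120,130,150,170,190,205,209,212,216,222):
    k=np.where(b[r,240:310])[0]+240; print(r,k.min(),k.max(),im[r,(k.min()+k.max())//2])
g=(hsv[...,0]>18)&(hsv[...,0]<32)&(hsv[...,1]>150)&(np.arange(560)>200)&(np.arange(560)<340)
for r in (2,10,17,30,45,60,66,68,70): 
    k=np.where(g[r])[0]; print("ring",r,k.min(),k.max()) if len(k) else 0
f=[back(c,(118,273.),.074),back(c,(209,275.5),.074)]
print(np.round(f,4),np.linalg.norm(f[0]-f[1]))
d=f[0]-f[1]; yaw=np.arctan2(d[1],d[0]); print("yaw",yaw,"origin",f[1]+np.array([np.cos(yaw),np.sin(yaw),0])*.055)
print("ring", back(c,(17,269.5),.064))
```

```text
120 260 285 [241 120  45]
130 260 285 [249 142  61]
150 261 285 [248 141  61]
170 261 286 [247 135  55]
190 262 286 [160  66  24]
205 262 286 [159  66  25]
209 262 286 [244 122  42]
212 262 286 [242 119  43]
216 263 286 [249 133  48]
222 263 286 [249 131  44]
ring 2 222 314
ring 10 221 316
ring 17 221 316
ring 30 222 314
ring 45 229 308
ring 60 242 295
ring 66 251 285
ring 68 258 278
[[0.5124 0.155  0.074 ]
 [0.436  0.1448 0.074 ]] 0.07705845397976605
yaw 0.13342583848415246 origin [0.49050059 0.15210418 0.074     ]
ring [0.58718888 0.16568294 0.064     ]
```

Run:
```python
from h import *
c=cam("wrist"); hsv=cv2.cvtColor(c["img"],cv2.COLOR_BGR2HSV)
b=(hsv[...,0]>105)&(hsv[...,0]<130)&(hsv[...,1]>150)
k=np.where(b[:,274])[0]; k=k[(k>90)&(k<250)]; print(k.min(),k.max())
f=[back(c,(k.min(),273.),.074),back(c,(k.max()+.5,275.),.074)]
d=f[0]-f[1]; yaw=np.arctan2(d[1],d[0]); u=np.array([np.cos(yaw),np.sin(yaw),0])
print(np.round(f,4),np.linalg.norm(d),"yaw",yaw,"origin",f[1]+u*.055,f[0]-u*.04)
print("ring rel", np.linalg.norm(back(c,(18,269),.064)-f[1])-.055)
o=(f[0]+f[1])/2+u*.0075; go(o[0],o[1],.055,yaw); go(o[0],o[1],.045)
```

```text
117 226
[[0.5132 0.1551 0.074 ]
 [0.4199 0.1435 0.074 ]] 0.09401763868650566 yaw 0.12374742212916494 origin [0.47444495 0.15029463 0.074     ] [0.4734701  0.15017337 0.074     ]
ring rel 0.11342944607559746
tool mm [ 24.8  -1.2 172.1] turn -0.019
tool mm [ 24.8  -1.2 182.1] turn None
```

```bash
python3 -m inch '[[[24.8,-1.2,0,-0.018],[0,0,45,0],[0,0,45,0],[0,0,40,0],[0,0,25,0],[0,0,15,0],[0,0,12.5,0],[0,0,0,0],[0,0,0,0]]]'
python3 -m inch '[[[0,0,0,0],[0,0,0,0],[0,0,0,0],[0,0,0,0],[0,0,0,0],[0,0,0,0],[0,0,0,0],[0,0,0,0]]]' 0.5 10
```

```text
time: 15.25
tool_pos: [0.4745, 0.1503, 0.0453]
tool_rot: [-3.141, -0.002, 0.122]
contact_force: [-0.2, -0.2, -0.5]
opening: 0.092
time: 16.25
tool_pos: [0.4739, 0.1502, 0.0446]
tool_rot: [-3.142, -0.0, 0.122]
contact_force: [0.0, 0.1, 0.7]
opening: 0.0233
```

```bash
python3 -m inch '[[[0,0,0,0],[0,0,0,0],[0,0,0,0]]]' 1 12
python3 -m inch '[[[0,0,0,0],[0,0,0,0],[0,0,0,0]]]' 1 50
python3 - <<'E'
from h import *
c=cam("wrist"); cv2.imwrite("pics/w5.png",c["img"]); st()
E
```

```text
time: 16.62
tool_pos: [0.4739, 0.1501, 0.0446]
tool_rot: [3.142, -0.0, 0.122]
contact_force: [0.5, -1.3, -0.4]
opening: 0.0218
time: 17.0
tool_pos: [0.4739, 0.1501, 0.0446]
tool_rot: [3.142, 0.0, 0.122]
contact_force: [0.0, -1.9, 0.4]
opening: 0.0213
{'time': 17.05, 'tool_pos': [0.4739, 0.1502, 0.0446], 'tool_rot': [3.1416, -0.0001, 0.1218], 'contact_force': [-0.4146, -1.6752, 0.7192], 'opening': 0.0218}
```

```bash
python3 -m inch '[[[0,0,-1,0],[0,0,-2,0],[0,0,-4,0],[0,0,-7,0],[0,0,-9,0],[0,0,-10,0],[0,0,-10,0],[0,0,-10,0],[0,0,-10,0],[0,0,-8,0]]]'
python3 -m inch '[[[0,0,-5,0],[0,0,-3,0],[0,0,-1,0],[0,0,0,0],[0,0,0,0]]]'
python3 - <<'E'
from h import *
c=cam("wrist"); cv2.imwrite("pics/w6.png",c["img"]); st()
a=cv2.imread("pics/w5.png"); cv2.imwrite("pics/w56.png",cv2.resize(np.hstack([a[:,100:460],c["img"][:,100:460]]),(800,467)))
E
```

```text
time: 18.3
tool_pos: [0.474, 0.1502, 0.1164]
tool_rot: [-3.142, -0.0, 0.122]
contact_force: [-0.5, 0.9, -3.6]
opening: 0.0219
time: 18.92
tool_pos: [0.4738, 0.1502, 0.1244]
tool_rot: [-3.142, 0.0, 0.122]
contact_force: [0.3, -0.4, -3.4]
opening: 0.0216
{'time': 18.975, 'tool_pos': [0.4738, 0.1502, 0.1244], 'tool_rot': [-3.1415, 0.0004, 0.1218], 'contact_force': [0.5588, -0.67, -3.8568], 'opening': 0.0216}
```

View pics/w56.png

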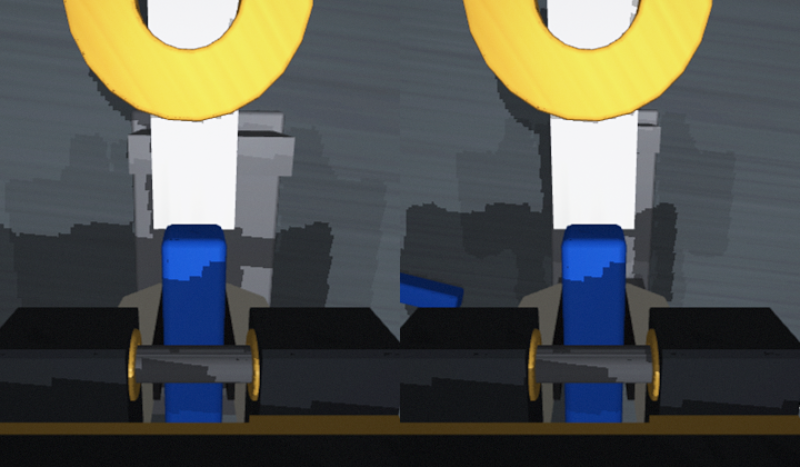

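Paddle and ring sit the same in the gripper before and after the lift (ring bottom edge at about row 120 in both halves), so it is level. Now I fit the ring's centre in the tool frame and carry it over.

```bash
cat >> h.py <<'E'
from scipy.optimize import least_squares
def ringfit(c,ztop,r0=.038):
    hsv=cv2.cvtColor(c["img"],cv2.COLOR_BGR2HSV)
    g=((hsv[...,0]>15)&(hsv[...,0]<35)&(hsv[...,1]>110)&(hsv[...,2]>90)).astype(np.uint8); g[260:]=0
    ct=max(cv2.findContours(g,cv2.RETR_EXTERNAL,cv2.CHAIN_APPROX_NONE)[0],key=cv2.contourArea)[:,0,:]
    ct=ct[(ct[:,1]>3)&(ct[:,0]>3)&(ct[:,0]<556)]
    P=np.array([back(c,(v,u),ztop)[:2] for u,v in ct])
    # outer only: keep convex hull points
    h=cv2.convexHull(P.astype(np.float32))[:,0]
    f=least_squares(lambda q:np.hypot(h[:,0]-q[0],h[:,1]-q[1])-q[2],[*h.mean(0),r0],loss="soft_l1",f_scale=.0005)
    f2=least_squares(lambda q:np.hypot(h[:,0]-q[0],h[:,1]-q[1])-r0,f.x[:2],loss="soft_l1",f_scale=.0005)
    return f.x,f2.x,np.abs(f2.fun).mean(),len(h)
def rel(p):
    s=observe(); M=R.from_euler('xyz',s["tool_rot"]).as_matrix(); return M.T@(np.append(p[:2],s["tool_pos"][2])-s["tool_pos"])*1000
E
python3 - <<'E'
from h import *
c=cam("wrist"); f=ringfit(c,observe()["tool_pos"][2]+.0194); print(f,rel(f[0]),rel(f[1]))
E
python3 -m inch '[[[-1,5,0,0],[-1,10,0,0],[-2,15,0,0],[-2,20,0,0],[-2,20,0,0],[-2,20,0,0],[-2,20,0,0],[-2,20,0,0],[-2,20,0,0],[-2,20,0,0]]]'
python3 -m inch '[[[-2,20,0,0],[-2,20,0,0],[-2,20,0,0],[-2,20,0,0],[-2,20,0,0],[-2,20,0,0],[-2,20,0,0],[-2,20,0,0],[-2,15,0,0],[-2,15,0,0]]]'
python3 -m inch '[[[-2,10,0,0],[0,5,0,0],[0,0,0,0],[0,0,0,0]]]'
python3 - <<'E'
from h import *
st(); go(.4805,-.2073,.1246,.122)
c=cam("wrist"); cv2.imwrite("pics/w7.png",c["img"])
f=ringfit(c,observe()["tool_pos"][2]+.0194); print(f,rel(f[0]),rel(f[1]))
E
```

```text
(array([0.58612665, 0.16715806, 0.03719451]), array([0.58710924, 0.16731844]), np.float64(0.0002570734064312394), 36) [ 1.13579917e+02 -3.19035047e+00 -4.55047661e-02] [ 1.14574715e+02 -3.23022426e+00 -4.59026122e-02]
time: 20.27
tool_pos: [0.4764, -0.0224, 0.1247]
tool_rot: [3.141, -0.0, 0.121]
contact_force: [0.3, -0.2, -2.7]
opening: 0.0218
time: 21.52
tool_pos: [0.4798, -0.2126, 0.1245]
tool_rot: [-3.141, 0.0, 0.122]
contact_force: [-0.7, -0.3, -3.8]
opening: 0.0218
time: 22.02
tool_pos: [0.4797, -0.2264, 0.1246]
tool_rot: [-3.141, 0.0, 0.122]
contact_force: [0.3, 0.8, -3.4]
opening: 0.0218
{'time': 22.025, 'tool_pos': [0.4797, -0.2264, 0.1246], 'tool_rot': [-3.1412, 0.0001, 0.1223], 'contact_force': [0.2789, 0.7908, -3.4323], 'opening': 0.0218}
tool mm [  3.1 -18.9  -0. ] turn 0.0
(array([ 0.60219846, -0.21421632,  0.04715245]), array([ 0.59267579, -0.21096029]), np.float64(0.0036117135714430378), 48) [ 1.23024780e+02  2.91064506e+00 -1.17041207e-02] [ 1.13970759e+02 -1.48340135e+00 -9.40921640e-03]
```

View pics/w7.png

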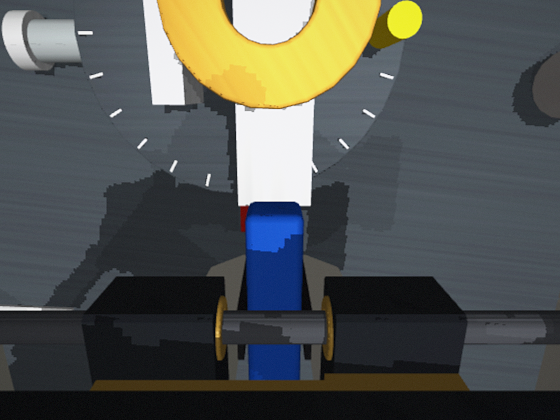

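I overshot 19 mm in tool y (a summing slip). The view shows the left rail's near end at (104,152–185) and the ring still centred on the blade. Shifting back, then comparing the ring with the rail ends in the same picture.

```bash
python3 -m inch '[[[1,-3,0,0],[1,-6,0,0],[1,-6,0,0],[0,-3,0,0],[0,-1,0,0],[0,0,0,0],[0,0,0,0]]]'
python3 - <<'E'
from h import *
st()
c=cam("wrist"); cv2.imwrite("pics/w8.png",c["img"]); cv2.imwrite("pics/w8c.png",cv2.resize(c["img"][0:210,130:410],(800,600),interpolation=cv2.INTER_CUBIC))
f=ringfit(c,observe()["tool_pos"][2]+.0194); print(f,rel(f[0]),rel(f[1]))
E
```

```text
time: 22.95
tool_pos: [0.4805, -0.2078, 0.1246]
tool_rot: [3.142, -0.0, 0.122]
contact_force: [0.2, -0.0, -3.2]
opening: 0.0217
{'time': 22.95, 'tool_pos': [0.4805, -0.2078, 0.1246], 'tool_rot': [3.1415, -0.0002, 0.1216], 'contact_force': [0.1694, -0.0094, -3.2069], 'opening': 0.0217}
(array([ 0.59267859, -0.1908685 ,  0.0370826 ]), array([ 0.59384697, -0.19071969]), np.float64(0.00032370854023728755), 42) [ 1.13480472e+02 -3.18300171e+00  8.78954961e-03] [ 1.14658277e+02 -3.18900035e+00  8.87981683e-03]
```

View pics/w8c.png

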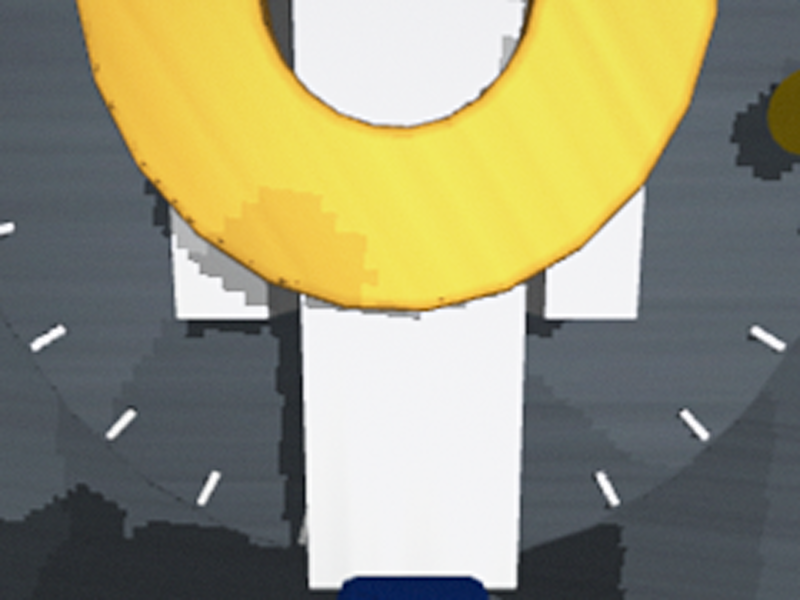

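The rails' near ends are visible at row 112, columns 191.6–223.8 and 320.4–353, on both sides of the blade and ring.

Run:
```python
from h import *
c=cam("wrist")
q=np.array([rel(back(c,(r,k),.1)) for r,k in ((112,191.6),(112,223.8),(111.3,320.4),(111.3,353))]); print(np.round(q,1))
f=ringfit(c,observe()["tool_pos"][2]+.0194); print("ring",rel(f[0]),rel(f[1]))
print("nest tool", q[:,0].mean()+38, q[:,1].mean())
hsv=cv2.cvtColor(c["img"],cv2.COLOR_BGR2HSV)
```

```text
[[ 73.4 -40.2   0. ]
 [ 73.4 -25.    0. ]
 [ 73.7  20.7   0. ]
 [ 73.8  36.1   0. ]]
ring [ 1.13526131e+02 -3.18558290e+00  1.09131232e-02] [ 1.14640945e+02 -3.20248355e+00  1.10194487e-02]
nest tool 111.56054280013198 -2.1041728327784845
```

Run:
```python
from h import *
c=cam("wrist")
for dz in (.0194,.017):
  z=observe()["tool_pos"][2]+dz
  a=rel(back(c,(108.7,270),z)); b=rel(back(c,(44.8,271),z)); f=ringfit(c,z); print(dz,a[0]+38,b[0]+16,rel(f[0]),f[0][2],rel(f[1]))
```

```text
0.0194 114.27348433082284 113.30492408183228 [ 1.13463527e+02 -3.15130517e+00  1.62409089e-03] 0.037083485230053 [ 1.14674587e+02 -3.16756986e+00  1.63997614e-03]
0.017 114.19825008846307 113.59451051693638 [ 1.13893370e+02 -3.16882002e+00  1.63070891e-03] 0.037619792444865165 [ 1.14425709e+02 -3.13943642e+00  1.63464287e-03]
```

```bash
python3 -m inch '[[[-1,0.5,0,0],[-1.2,0.5,2,0],[0,0,5,0],[0,0,6,0],[0,0,6,0],[0,0,4,0],[0,0,2,0],[0,0,1,0],[0,0,0,0],[0,0,0,0]]]'
python3 - <<'E'
from h import *
st()
c=cam("wrist"); cv2.imwrite("pics/w9.png",c["img"]); cv2.imwrite("pics/w9c.png",cv2.resize(c["img"][0:210,130:410],(800,600),interpolation=cv2.INTER_CUBIC))
f=ringfit(c,observe()["tool_pos"][2]+.018); print(f,rel(f[0]),rel(f[1]))
E
```

```text
time: 24.35
tool_pos: [0.4784, -0.2089, 0.0987]
tool_rot: [3.141, -0.0, 0.122]
contact_force: [-0.3, -0.4, -4.7]
opening: 0.0215
{'time': 24.35, 'tool_pos': [0.4784, -0.2089, 0.0987], 'tool_rot': [3.1415, -0.0003, 0.1218], 'contact_force': [-0.2562, -0.3695, -4.6702], 'opening': 0.0215}
(array([ 0.59094036, -0.19195855,  0.03742622]), array([ 0.59171914, -0.19186909]), np.float64(0.000793478782933837), 38) [ 1.13730182e+02 -3.17750052e+00  3.33423813e-02] [ 1.14514057e+02 -3.17168967e+00  3.35751942e-02]
```

View pics/w9c.png

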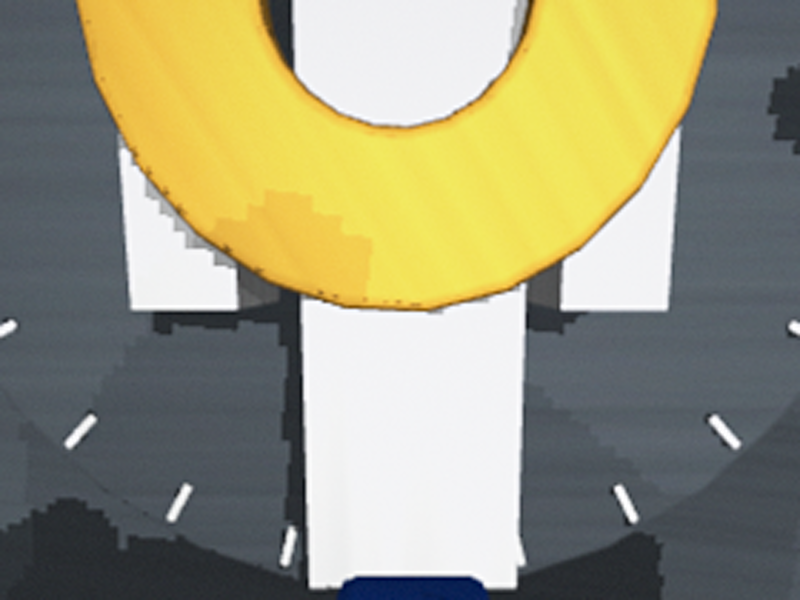

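Rail ends at row 108.5, cols 176–214 and 326–364, symmetric about the ring.

Run:
```python
from h import *
c=cam("wrist")
q=np.array([rel(back(c,(108.5,k),.1)) for k in (176.2,213.7,326.4,364.2)]); print(np.round(q,1)); print("nest",q[:,0].mean()+38,q[:,1].mean())
z=observe()["tool_pos"][2]+.018
print(rel(back(c,(108.7,270),z))[0]+38, rel(back(c,(44.8,271),z))[0]+16)
```

```text
[[ 75.7 -40.9   0. ]
 [ 75.8 -25.7   0. ]
 [ 75.8  19.9   0. ]
 [ 75.8  35.2   0. ]]
nest 113.7928977549024 -2.850378696491788
114.23607784655489 113.4785298499426
```

Ring and nest agree to about 0.3 mm. Lowering gently.

```bash
python3 -m inch '[[[0,0,1,0],[0,0,1.5,0],[0,0,1.5,0],[0,0,1.2,0],[0,0,1,0],[0,0,1,0],[0,0,1,0],[0,0,1,0],[0,0,1,0],[0,0,1,0]]]'
python3 -m inch '[[[0,0,1,0],[0,0,1,0],[0,0,1.5,0],[0,0,2,0],[0,0,3,0],[0,0,3,0],[0,0,2,0],[0,0,1,0],[0,0,0,0],[0,0,0,0]]]'
python3 - <<'E'
from h import *
st()
c=cam("wrist"); cv2.imwrite("pics/w10.png",c["img"]); cv2.imwrite("pics/w10c.png",cv2.resize(c["img"][0:210,90:450],(800,467),interpolation=cv2.INTER_CUBIC))
E
```

```text
time: 25.7
tool_pos: [0.4785, -0.2089, 0.0874]
tool_rot: [3.142, -0.0, 0.122]
contact_force: [0.9, -0.1, -3.0]
opening: 0.0216
time: 26.95
tool_pos: [0.4784, -0.2089, 0.073]
tool_rot: [3.142, -0.0, 0.122]
contact_force: [-0.5, 0.4, -3.2]
opening: 0.0212
{'time': 26.95, 'tool_pos': [0.4784, -0.2089, 0.073], 'tool_rot': [3.1415, -0.0002, 0.1218], 'contact_force': [-0.5444, 0.3678, -3.2424], 'opening': 0.0212}
```

View pics/w10c.png

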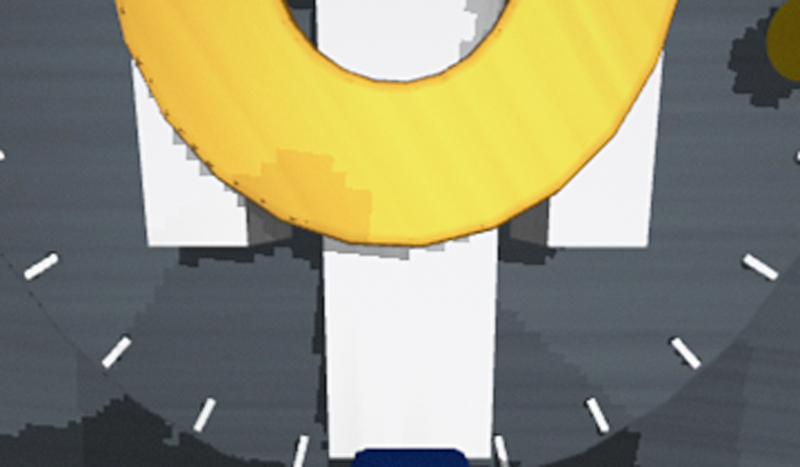

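The ring sits on the rails (its image grew as the blade sank 16 mm below it), near edge flush with the rail ends at crop row 245. Drawing the paddle out straight back.

```bash
python3 -m inch '[[[-3,0,0,0],[-6,0,0,0],[-10,0,0,0],[-14,0,0,0],[-15,0,0,0],[-15,0,0,0],[-15,0,0,0],[-15,0,0,0],[-12,0,0,0],[-7,0,0,0]]]'
python3 -m inch '[[[-2,0,0,0],[0,0,-5,0],[0,0,-10,0],[0,0,-15,0],[0,0,-15,0],[0,0,-5,0],[0,0,0,0],[0,0,0,0]]]'
python3 - <<'E'
from h import *
st()
c=cam("wrist"); cv2.imwrite("pics/w11.png",c["img"])
z=.11; f=ringfit(c,z); print("ring",f)
for n in ("wrist",):
  for l,zz in dict(ring=.1,nest=.1).items(): print(l,[(np.round(d["at"]).tolist(),round(d["conf"],2),np.round(back(c,d["at"],zz)[:2],4).tolist()) for d in place_of(n,l)[:2]])
u=np.array([np.cos(.1218),np.sin(.1218)]); 
go(.4739,.1502,.123,.1218)
E
```

```text
time: 28.25
tool_pos: [0.3664, -0.2226, 0.073]
tool_rot: [-3.142, -0.0, 0.121]
contact_force: [0.9, -0.7, -2.8]
opening: 0.0217
time: 29.25
tool_pos: [0.365, -0.2225, 0.1225]
tool_rot: [-3.141, 0.0, 0.122]
contact_force: [-0.4, -0.2, -2.7]
opening: 0.0218
{'time': 29.25, 'tool_pos': [0.365, -0.2225, 0.1225], 'tool_rot': [-3.1409, 0.0005, 0.1219], 'contact_force': [-0.4336, -0.2157, -2.7483], 'opening': 0.0218}Traceback (most recent call last):
  File "<stdin>", line 4, in <module>
  File "h.py", line 24, in ringfit
    ct=max(cv2.findContours(g,cv2.RETR_EXTERNAL,cv2.CHAIN_APPROX_NONE)[0],key=cv2.contourArea)[:,0,:]
       ~~~^^^^^^^^^^^^^^^^^^^^^^^^^^^^^^^^^^^^^^^^^^^^^^^^^^^^^^^^^^^^^^^^^^^^^^^^^^^^^^^^^^^^
ValueError: max() iterable argument is empty
```

View pics/w11.png

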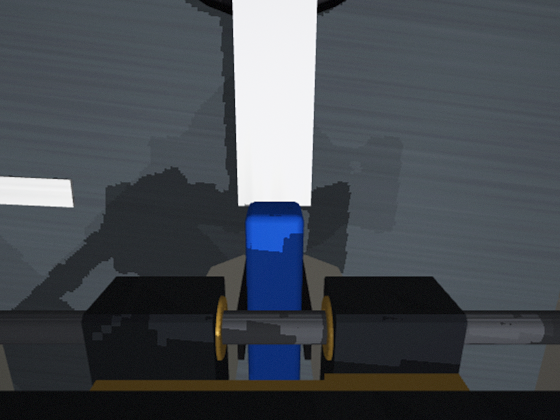

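The paddle is out and clear (no more pictures to view; I'll check by numbers). Back to the rest.

```bash
python3 -m inch '[[[4,-9,0,0],[8,-18,0,0],[11,-25,0,0],[11,-25,0,0],[11,-25,0,0],[11,-25,0,0],[11,-25,0,0],[11,-25,0,0]]]'
python3 -m inch '[[[11,-25,0,0],[11,-25,0,0],[11,-25,0,0],[11,-25,0,0],[11,-25,0,0],[11,-25,0,0],[7,-20,0,0],[2.5,-9.7,0,0],[0,0,0,0],[0,0,0,0]]]'
python3 - <<'E'
from h import *
st(); go(.4739,.1502,.0446,.1218)
c=cam("scene")
for l,zz in dict(ring=.1,nest=.1,paddle=.1).items(): print(l,[(np.round(d["at"]).tolist(),round(d["conf"],2),np.round(back(c,d["at"],zz)[:2],4).tolist()) for d in place_of("scene",l)[:4]])
E
```

```text
time: 30.3
tool_pos: [0.4211, -0.0361, 0.1227]
tool_rot: [-3.141, 0.0, 0.122]
contact_force: [-1.3, 0.1, -2.4]
opening: 0.0219
time: 31.55
tool_pos: [0.4739, 0.1495, 0.1228]
tool_rot: [3.141, 0.001, 0.122]
contact_force: [0.1, 0.3, -2.9]
opening: 0.0215
{'time': 31.55, 'tool_pos': [0.4739, 0.1495, 0.1228], 'tool_rot': [3.1414, 0.0005, 0.1215], 'contact_force': [0.1146, 0.3434, -2.9133], 'opening': 0.0215}
tool mm [ 0.1 -0.7 78.2] turn -0.0
ring [([162.0, 251.0], 0.9, [0.5978, -0.1775])]
nest [([157.0, 248.0], 0.91, [0.5946, -0.2002]), ([252.0, 318.0], 0.54, [0.6366, 0.2207])]
paddle [([200.0, 355.0], 0.75, [0.4412, 0.1229]), ([253.0, 396.0], 0.57, [0.4751, 0.3289])]
```

```bash
python3 -m inch '[[[0,-0.7,5,0],[0,0,10,0],[0,0,15,0],[0,0,15,0],[0,0,12,0],[0,0,8,0],[0,0,5,0],[0,0,3,0]]]'
python3 -m inch '[[[0,0,1.5,0],[0,0,1,0],[0,0,1,0],[0,0,0.8,0],[0,0,0.4,0],[0,0,0,0],[0,0,0,0]]]'
```

```text
time: 32.75
tool_pos: [0.4743, 0.1507, 0.0498]
tool_rot: [-3.141, -0.0, 0.122]
contact_force: [-0.0, 0.0, -2.1]
opening: 0.0215
time: 33.62
tool_pos: [0.4742, 0.1507, 0.0453]
tool_rot: [-3.142, -0.0, 0.122]
contact_force: [-0.1, -0.9, -1.7]
opening: 0.0218
```

```bash
python3 -m inch '[[[0,0,0.4,0],[0,0,0.4,0],[0,0,0,0],[0,0,0,0]]]'
python3 - <<'E'
from h import *
print(np.mean([observe()["contact_force"][2] for _ in range(3)]))
E
```

```text
time: 34.12
tool_pos: [0.4742, 0.1507, 0.0446]
tool_rot: [-3.142, -0.0, 0.122]
contact_force: [-1.8, -0.4, 1.4]
opening: 0.0216
1.4400742059462919
```

Seated. Releasing and rising.

```bash
python3 -m inch '[[[0,0,0,0],[0,0,0,0],[0,0,0,0],[0,0,0,0],[0,0,0,0],[0,0,0,0],[0,0,0,0],[0,0,0,0]]]' -1 10
python3 -m inch '[[[0,0,-10,0],[0,0,-30,0],[0,0,-45,0],[0,0,-45,0],[0,0,-35,0],[-15,0,-17,0],[-10,0,0,0],[0,0,0,0],[0,0,0,0]]]'
python3 - <<'E'
from h import *
st()
c=cam("wrist"); hsv=cv2.cvtColor(c["img"],cv2.COLOR_BGR2HSV)
b=(hsv[...,0]>105)&(hsv[...,0]<130)&(hsv[...,1]>150)
k=np.where(b[:,274])[0]; k=k[(k>90)&(k<250)]; m=lambda r:np.where(b[r,240:310])[0].mean()+240
print(k.min(),k.max(),m(130),m(205))
f=[back(c,(k.min(),m(k.min()+3)),.074),back(c,(k.max()+.5,m(k.max()-3)),.074)]
d=f[0]-f[1]; yaw=np.arctan2(d[1],d[0]); u=np.array([np.cos(yaw),np.sin(yaw),0]); print(np.round(f,4),np.linalg.norm(d),yaw,"origin",(f[0]+f[1])/2+u*.0075)
# next: view of stage from above with yaw .122, TCP 82+ mm behind nest
go(.592-.06*.9926,-.193-.06*.1215,.30)
E
```

```text
time: 35.12
tool_pos: [0.4741, 0.1507, 0.0444]
tool_rot: [-3.141, -0.0, 0.122]
contact_force: [-0.1, 0.2, -0.0]
opening: 0.0912
time: 36.25
tool_pos: [0.4492, 0.1476, 0.2257]
tool_rot: [-3.142, 0.001, 0.122]
contact_force: [-0.3, -0.2, 0.6]
opening: 0.0919
{'time': 36.25, 'tool_pos': [0.4492, 0.1476, 0.2257], 'tool_rot': [-3.1415, 0.0013, 0.1217], 'contact_force': [-0.345, -0.1785, 0.5959], 'opening': 0.0919}
117 226 273.5 274.0
[[0.5128 0.1569 0.074 ]
 [0.42   0.145  0.074 ]] 0.09357507665322842 0.1273167846177412 origin [0.47380144 0.15190805 0.074     ]
tool mm [ 40.2 355.4 -74.4] turn None
```

Paddle is back within about 1.5 mm and 0.2° of its start pose. A last check of ring and mark from above the stage.

```bash
python3 -m inch '[[[5,30,-20,0],[5,45,-20,0],[5,50,-20,0],[5,50,-14,0],[5,50,0,0],[5,50,0,0],[5,45,0,0],[5,35,0,0],[0,0,0,0],[0,0,0,0]]]'
python3 - <<'E'
from h import *
st()
c=cam("wrist"); cv2.imwrite("pics/w12.png",c["img"])
f=ringfit(c,.11); print("ring",f,rel(f[1]))
for l,zz in dict(ring=.1,nest=.1,post=.09,stage=0).items(): print(l,[(np.round(d["at"]).tolist(),round(d["conf"],2),np.round(back(c,d["at"],zz)[:2],4).tolist()) for d in place_of("wrist",l)[:2]])
# bright low-saturation corners: rails outline
hsv=cv2.cvtColor(c["img"],cv2.COLOR_BGR2HSV)
w=((hsv[...,1]<40)&(hsv[...,2]>185)).astype(np.uint8); w[260:]=0
n,_,s,ce=cv2.connectedComponentsWithStats(w)
for i in range(1,n):
    if s[i,4]>40:
        x,y,ww,hh,a=s[i]; print(s[i],"tool@.1:",np.round(rel(back(c,(y-.5,x-.5),.1))[:2],1),np.round(rel(back(c,(y+hh-.5,x+ww-.5),.1))[:2],1))
r=((hsv[...,0]<8)&(hsv[...,1]>150)).astype(np.uint8); r[260:]=0
print("red",cv2.connectedComponentsWithStats(r)[3][1:],)
E
```

```text
time: 37.55
tool_pos: [0.5321, -0.1995, 0.2997]
tool_rot: [-3.14, 0.001, 0.122]
contact_force: [0.0, 0.4, 0.6]
opening: 0.0917
{'time': 37.55, 'tool_pos': [0.5321, -0.1995, 0.2997], 'tool_rot': [-3.1403, 0.0011, 0.1217], 'contact_force': [0.0387, 0.3981, 0.611], 'opening': 0.0917}
ring (array([ 0.59145532, -0.19195904,  0.03726441]), array([ 0.59158598, -0.19208585]), np.float64(0.0007288166824956125), 55) [ 5.98979041e+01  3.51629986e-01 -3.54101301e-02]
ring [([122.0, 277.0], 0.82, [0.5893, -0.1937])]
nest [([121.0, 275.0], 0.67, [0.5899, -0.1922])]
post [([121.0, 357.0], 0.77, [0.5986, -0.2699])]
stage [([112.0, 274.0], 0.83, [0.5935, -0.1908])]
[233  76  18  33 335] tool@.1: [ 97.9 -38.3] [ 69.2 -22.6]
[301  76  18  35 349] tool@.1: [97.8 23. ] [67.4 40.4]
[142  99  15  31 340] tool@.1: [  78.  -122.4] [  50.1 -111.3]
[155 105  32  20 593] tool@.1: [  72.7 -111. ] [ 54.7 -82.8]
[478 121  39  25 474] tool@.1: [ 58.4 189. ] [ 35.2 229.9]
[299 130  18  31 284] tool@.1: [50.1 22.2] [20.9 40.1]
[235 134  17  27 260] tool@.1: [ 46.4 -38.1] [ 20.9 -22.5]
[273 182   6  20  88] tool@.1: [ 0.2 -2.3] [-20.1   3.6]
red [[515.09968847 147.12149533]
 [275.04950495 212.98019802]]
```

```bash
python3 -c "
from cell import *
print(hand_in())"
```

```text
the job is handed in; nothing more can be done
None
```

The job was handed in at about 38 s of the 72 s allowed; the hand-in gives no verdict.

- **Stage:** I turned it three clicks clockwise by its post. In the last picture's measurements the white mark lines up with the red pointer (columns 275.5 and 275).
- **Ring:** I carried it level on the paddle and lowered it gently onto the rails, then drew the paddle straight back. From above, the ring's centre is about 0.5 mm from the rails' centre.
- **Paddle:** It is back on its rest and released, within about 2 mm and 0.2° of where it lay. The gripper is open and touching nothing.

**Slips and disagreements:**
- I overshot the stage by 19 mm sideways while carrying the ring and moved it back before lowering.
- From the scene camera, the network put the ring about 23 mm from its nest reading. It was off the same way earlier by about 16 mm, and the closer wrist pictures do not bear it out.
- All 12 pictures were used before the paddle was back, so the final checks were by measurement, not by eye.
- I did not re-check the bystanders; my path did not go near them.

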